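# Clamp the salt shaker in the one-hand ratchet clamp

## Robot

A 7-joint arm with a two-finger parallel gripper is mounted at the origin on a cart in front of the work surface, level with it; the furniture and walls round the work are solid. World frame = base frame: x ahead of the robot, y to its left, z up, the work surface at z = 0. Lengths are in mm, angles in rad, forces in N, time in s.
With the tool pointing down it reaches from about 425 to 875 mm from the base axis. Payload 8.4 kg.
Tool frame: the origin (TCP) lies on the centre line of the jaws, within the pads' length; the fingertips stand 11 mm ahead of it and the grasp point (between the pads) lies 8 mm behind it; z points along the fingers, y is the line along which they close (so a half turn about z gives the same grasp; the last joint's range is limited). The gripper opens to 85 mm and grips with 20 to 120 N. Pads are 22 mm wide; open, the fingers measure 114 mm over their backs; the gripper's body (76 mm by 85 mm) begins 54 mm behind the grasp point. The pads swing forward as they close: fully open they stand 13 mm farther back than shut.
Start: joints at [-0.099, 0.333, 0.04, 1.465, -0.013, 1.343, -0.059], TCP at [649.973, -0.013, 242.308] pointing down, gripper open.
Joint ranges: [-2.58, 2.58], [-0.38, 2.09], [-1.3, 1.39], [0.25, 2.4], [-1.5, 4.64], [0.08, 2.09], [-2.65, 2.65]. Speed limits (rad/s): [2.22, 2.22, 2.79, 2.79, 3.14, 3.14, 3.14].

## Interface

Orientations are given as a 3x3 rotation matrix whose columns are the frame's x, y, z axes.
In Python, from plant import * gives the robot as it stands.
- The arm moves only by the shell command python3 -m crank 'ROWS' [FORCE]. ROWS is JSON, a list of rows, each an object of numbers: "dx", "dy", "dz": the shift along the tool's x, y, z each as a share of 0.025 m, from -1 to 1; "wx", "wy", "wz": the turn, a rotation vector about the tool's x, y, z each as a share of 45 degrees, from -1 to 1; "jaw": the closure, from -1 (fully open) to 1 (shut). In form: [{"dx": .., "dy": .., "dz": .., "wx": .., "wy": .., "wz": .., "jaw": ..}, ...]. A call has 1 to 20 rows; each row shifts and turns the commanded pose from where the row before left it, along the tool's axes as they then stand; what a row does not reach is not made up. A row lasts 1/8 s, in which the tool goes at most 62.5 mm and 10.7 degrees, less where a joint would pass 70% of its speed; a pose out of reach is approached as far as the arm can. A call with a number of a shift or a turn outside -1 to 1 is refused whole. A call with a gripper value outside its range is refused whole. The fingers move at their own pace and stop on an object; FORCE is the grip in N (left out, the last holds). Time passes only in rows, so rows that do not move let the fingers close. It gives the time, the measured TCP pose, the force, the opening and the grip force at its end, in the units of the state.
- read_state(): the state, without advancing time (a new reading comes with each control period).
- grab_frame(name): name is "scene" or "side" or "wrist"; returns a dict with "color" (420x560x3 uint8, blue, green, red), "range_z" (420x560 float32, mm along the optical axis (not along the pixel's ray), 0 where there is no reading), "fx", "fy", "cx", "cy" (pixels), "R" (3x3) and "t" (3): a world point X has camera coordinates R X + t. Camera axes: x right, y down, z forward; pixel columns grow to the right and rows downward; lengths in mm; the calibration is good to about 2 mm. The wrist camera is an equidistant fisheye: a pixel r from the principal point sees the ray r / f radians off the axis. A picture is of the moment at which its call begins.
- close_job(): hands the job in; it is judged then, once.
The state is a dict: "time_s": time; "joint_positions": joint angles; "qvel": joint speeds; "joint_efforts": joint torques, N m; "tool_pos": TCP position; "ee_rot": TCP orientation; "force": force on the tool from outside, world axes, zero at the start; "moment": the same for the moment, N m; "grip_width": finger opening in mm; "finger_force": force on a finger pad.
Only numpy, scipy, OpenCV 4.12 (cv2) and the standard library are available. Lean on these libraries where they do the work, as an engineer would, in place of code of your own. Each camera call takes 0.05 s, during which the arm holds its last target. There are 200 camera calls.

## Task

The salt shaker stands in the seat of the small ratchet clamp so that its stuck cap can be twisted off. First swing the clamp's keeper lever fully down across the end of the seat, then pump the trigger towards the fixed handle until the jaw has pushed the shaker against the lever and the jaw's sprung pad is pressed about half-way in, never all the way to its stop, as that would crush the shaker. Finish while still squeezing the trigger with that grip, with the shaker upright in the seat and the other things on the counter left where they are.

Things in the scene. Friction and masses are not known exactly. Their poses are not given: they have to be found in the camera images.
- clamp: one-hand ratchet bar clamp fixed on a 310 x 150 x 12 mm wooden board. Origin on the worktop under the board; x = the way the jaw advances, z up. Along x: squeeze trigger (x -106), fixed black handle (x -60), jaw with sprung pad, seat with the shaker, keeper lever (x 100). A toothed bar on top of which the trigger's pawl works runs through the handle, 56 to 68 mm above the worktop
- lever (a joint): keeper lever angle in rad: 0 = shut, lying level across the end of the seat; open grows to 1.3 (nearly upright); it stays where it is left and swings with about 1 to 2 N at the knob. It swings in the plane across the clamp (clamp y and z) about point lever_hinge
- lever_hinge (a point): hinge axis (along clamp x) of the keeper lever, 42 mm above the worktop, at y +55 of the clamp. From here the lever points to clamp -y when shut and rises as it opens. It is a flat steel bar 8 mm thick (along clamp x) and 24 mm deep, so its edges lie 12 mm either side of the line from the hinge; it ends 120 mm from the hinge in a 12 mm deep shank and a knob
- lever_knob (a point): middle of the black round knob (18 mm across, 30 mm long) at the free end of the keeper lever, 136 mm from the hinge
- trigger (a joint): trigger angle in rad: 0 = let go (upright), 0.26 = squeezed fully; sprung, returns when let go. A full stroke is 26 mm at the grip and moves the jaw on by two or three teeth of 6 mm (12 to 17 mm); on the way back a pawl slips over the teeth and the jaw stays where it is, so several strokes are needed. Once the pad presses on the shaker, letting go lets the jaw slip back until the pad is only about 2 mm in
- trigger_grip (a point): centre of the trigger's cross grip, a black round bar 14 mm in diameter and 46 mm long across the clamp (clamp y), 118 mm above the worktop when let go; the trigger turns about a pivot 100 mm below it and moves towards clamp +x, to the handle, as it is squeezed. Moving the free jaw takes about 5 to 6 N here; holding the pad half-way in takes about 7 to 10 N
- handle_top (a point): top centre of the fixed black handle, 125 mm above the worktop; 16 mm thick along clamp x, 36 mm wide, its block reaches 50 mm down. Its outer face and the outer side of the trigger grip are 61 mm apart with the trigger let go and 35 mm fully squeezed
- jaw (a joint): how far the toothed bar with the jaw has moved on, in m (0 to 0.075)
- pad (a joint): how far the sprung pad is pressed in, in m: 0 = free, 0.014 = at its stop; the spring is 1.2 N per mm, so half-way is 0.007
- pad_face (a point): middle of the pad's rubber face (32 mm wide, 40 mm high), which looks to clamp +x
- seat (a point): point on the board (12 mm above the worktop) where the shaker's axis stands when it touches the shut lever; low rails guide it on both sides
- salt_shaker: salt shaker with a grey cap, 44 mm in diameter, 90 mm tall, loose, upright in the seat; origin at the centre of its underside, z up
- muffin: muffin, bystander, 85 mm wide, 73 mm tall; origin at the centre of its underside
- espresso_cup: espresso cup, bystander, 60 x 87 x 56 mm; origin at the underside
- till_roll: white paper roll standing on end, bystander, 53 mm wide, 57 mm tall; origin at the centre of its underside
Not all that is in view belongs to the job. Leave any pink look-alike of the salt_shaker alone.

How it is judged (in metres and radians):
On the way, in this order (a step that is already met when the one before it is completed fails the run):
1. the keeper lever is swung shut, the pad not yet pressed (value of joint lever below 0.06 rad and value of joint pad below 0.002 m), for 0.2 s.
2. the jaw is pumped on until its pad presses the shaker against the lever (value of joint pad above 0.003 m and horizontal distance between salt_shaker and seat below 0.008 m), for 0.1 s.
At the end, for the whole second after the job is handed in: lever shut (within 0.06 rad), shaker upright (0.15 rad) within 8 mm of the seat point, its pad pressed 4 to 11 mm in, fingers still on the clamp with over 3 N and the trigger past 0.03 rad; muffin, cup and paper roll within 20 mm of where they stood (value of joint lever below 0.06 rad and value of joint pad between 0.004 and 0.011 m and value of joint trigger above 0.03 rad and contact force between the fingers and clamp above 3 N and contact force between salt_shaker and clamp above 4 N and horizontal distance between salt_shaker and seat below 0.008 m and angle between salt_shaker's own z axis and vertical below 0.15 rad and linear speed of salt_shaker below 0.02 m/s and distance of each of muffin, espresso_cup, till_roll from where it was at the start of the episode below 0.02 m); the arm keeps its last pose, push and grip.
It fails at once if the pad is pressed to its stop: the shaker is crushed (value of joint pad above 0.0132 m).
It fails at once if the shaker is tipped over (angle between salt_shaker's own z axis and vertical above 0.5 rad).
It also fails if it takes over 58 s, if anything falls off the work surface, if the arm or the gripper's body presses on something with over 40 N, if the wrist force passes 120 N, or if a joint passes its speed limit or range.

## Working session

There is one attempt and no reset: what is moved stays moved. The work goes in short steps, Python scripts to look and compute and a shell command to move; the robot and the scene stay as the last step left them, time stands still between calls to the robot, and variables do not carry over. Pictures are saved under pics/ and viewed, at most 10 in all, crops included, and the job is handed in when it is done.

```bash
mkdir -p pics
cat > h.py <<'E'
from plant import *
import numpy as np, cv2
def snap(n,tag):
    f=grab_frame(n); cv2.imwrite(f"pics/{tag}.png",f["color"]); np.savez(f"pics/{tag}.npz",**{k:np.array(v) for k,v in f.items()}); return f
def pt(f,u,v,z=None):
    if z is None:
        p=f["range_z"][int(v)-1:int(v)+2,int(u)-1:int(u)+2]; z=np.median(p[p>0])
    c=np.array([(u-f["cx"])/f["fx"]*z,(v-f["cy"])/f["fy"]*z,z])
    return np.array(f["R"]).T@(c-np.array(f["t"]))
E
python3 - <<'E'
from h import *
a=snap("scene","scene0");b=snap("side","side0")
s=read_state();print({k:np.round(v,3) for k,v in s.items()})
for f in(a,b):print(np.round(f["R"],2),f["t"],f["fx"])
E
ls
```

```text
{'time_s': np.float64(0.1), 'joint_positions': array([-0.099,  0.334,  0.04 ,  1.466, -0.013,  1.343, -0.058]), 'qvel': array([ 0.002, -0.001, -0.   , -0.004,  0.   ,  0.   ,  0.   ]), 'joint_efforts': array([ 4.0000e-03, -6.6002e+01,  1.3700e+00, -4.0647e+01,  1.7000e-02,
        9.0000e-03,  0.0000e+00]), 'tool_pos': array([6.49602e+02, 1.60000e-02, 2.41528e+02]), 'ee_rot': array([[-0.   ,  1.   , -0.001],
       [ 1.   ,  0.   , -0.   ],
       [-0.   , -0.001, -1.   ]]), 'force': array([ 0.408, -0.079,  0.478]), 'moment': array([ 0.037,  0.029, -0.006]), 'finger_force': np.float64(0.0), 'grip_width': np.float64(85.445)}
[[-0.49 -0.87 -0.01]
 [-0.51  0.3  -0.8 ]
 [ 0.7  -0.39 -0.59]] [440.60257406 375.75569462 811.64285969] 496.5549428062607
[[ 1.    0.06 -0.01]
 [ 0.02 -0.55 -0.84]
 [-0.06  0.84 -0.55]] [-629.16336437  171.59274471 1187.91903451] 473.63336555562205
h.py
pics
```

View pics/scene0.png

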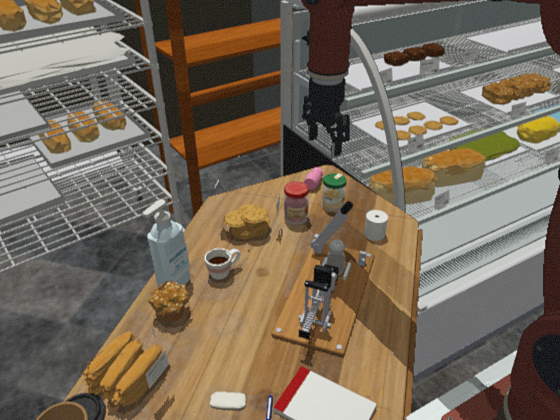

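View pics/side0.png

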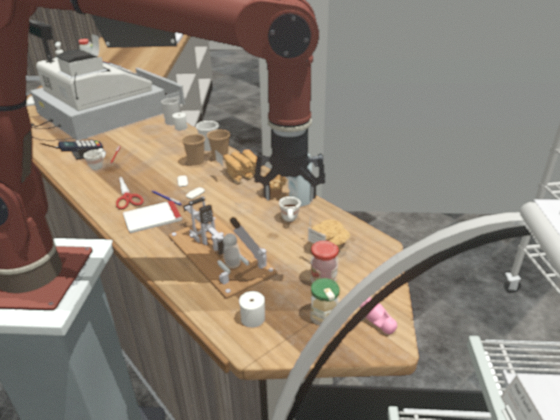

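Run:
```python
import cv2,numpy as np
a=cv2.imread("pics/scene0.png")[190:360,260:400];b=cv2.imread("pics/side0.png")[185:335,160:290]
a=cv2.resize(a,None,fx=3.4,fy=3.4,interpolation=2)[:578];b=cv2.resize(b,None,fx=4,fy=4,interpolation=2)
print(a.shape,b.shape)
cv2.imwrite("pics/a.png",a);cv2.imwrite("pics/b.png",b)
```

```text
(578, 476, 3) (600, 520, 3)
```

View pics/a.png

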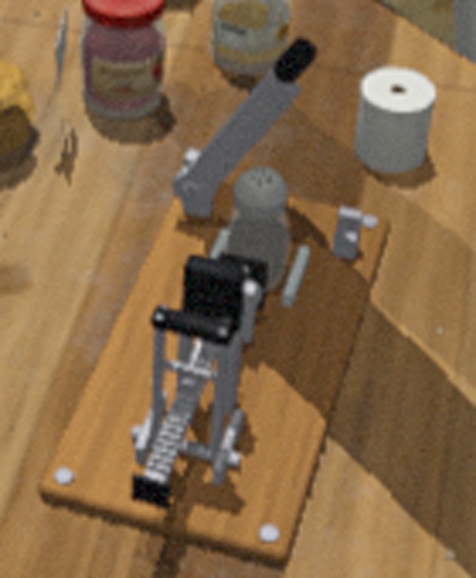

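View pics/b.png

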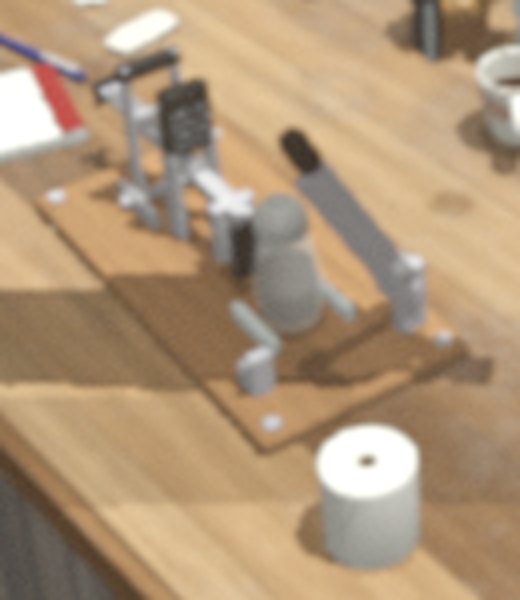

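Scene crop: board lower corners (42,490),(283,560), right corner (388,225), grip ends (160,317),(225,333), knob (296,60). Side crop: left/bottom/right board corners (38,203),(265,450),(468,350), grip ends (100,90),(172,57), knob (300,150).

```bash
cat > fit.py <<'E'
from h import *
from scipy.optimize import least_squares
A=np.load("pics/scene0.npz");B=np.load("pics/side0.npz")
ua=lambda p:(260+p[0]/3.4,190+p[1]/3.4); ub=lambda p:(160+p[0]/4,185+p[1]/4)
# scene: looking along clamp +x roughly; left = clamp +y
obs=[(A,ua((42,490)),(-155,75,12)),(A,ua((283,560)),(-155,-75,12)),(A,ua((388,225)),(155,-75,12)),
(A,ua((160,317)),(-106,23,118)),(A,ua((225,333)),(-106,-23,118)),
(B,ub((38,203)),(-155,-75,12)),(B,ub((265,450)),(155,-75,12)),(B,ub((468,350)),(155,75,12)),
(B,ub((172,57)),(-106,23,118)),(B,ub((100,90)),(-106,-23,118)),
(A,ua((192,178)),(100,55,42)),(B,ub((412,262)),(100,55,42))]
def proj(f,X):
    c=f["R"]@X+f["t"]; return np.array([f["fx"]*c[0]/c[2]+f["cx"],f["fy"]*c[1]/c[2]+f["cy"]])
def T(q,X):
    c,s=np.cos(q[2]),np.sin(q[2]); return np.array([q[0]+c*X[0]-s*X[1],q[1]+s*X[0]+c*X[1],X[2]])
if __name__=="__main__":
    fun=lambda q:np.concatenate([proj(f,T(q,X))-u for f,u,X in obs])
    best=min((least_squares(fun,[650,-100,y],loss="soft_l1",x_scale=[10,10,.1]) for y in(-1.5,-.7,0,.7)),key=lambda r:r.cost)
    print(best.x,best.cost);print(np.round(fun(best.x).reshape(-1,2),1))
    fk=lambda a:np.concatenate([proj(A,T(best.x,(100,55-136*np.cos(a[0]),42+136*np.sin(a[0]))))-ua((296,60)),proj(B,T(best.x,(100,55-136*np.cos(a[0]),42+136*np.sin(a[0]))))-ub((300,150))])
    r=least_squares(fk,[1.]);print("lever",r.x,fk(r.x))
    q=best.x
    for n,X in dict(grip=(-106,0,118),handle=(-60,0,125),hinge=(100,55,42),knob=(100,55-136*np.cos(r.x[0]),42+136*np.sin(r.x[0])),knob0=(100,-81,42),latch=(100,-55,42)).items():print(n,np.round(T(q,X)))
    print("grip depth",pt(A,*ua((193,325))),"knob",pt(A,*ua((296,60))),"roll",pt(B,*ub((368,450))),pt(A,*ua((397,85))))
    for n,u in dict(jam=(124,10),green=(250,50)).items():print(n,pt(A,*ua(u)))
    print("cup",pt(A,220,265),"muffin",pt(A,170,293))
E
python3 fit.py
```

```text
[459.87929676 103.56484786  -0.86194231] 27.56026090490041
[[-0.9 -2.3]
 [ 2.  -2.7]
 [ 0.5 -4.5]
 [-2.1 -0.1]
 [ 2.2  0.8]
 [-2.5 -0.6]
 [-0.2 -0.3]
 [ 0.7 -1.5]
 [-0.2 -1.1]
 [ 2.4 -3.5]
 [-0.2  2.3]
 [-5.1  3.2]]
lever [1.10221789] [-0.97598215 -0.28486664 -1.29358769  0.14858445]
grip [391. 184. 118.]
handle [421. 149. 125.]
hinge [567.  63.  42.]
knob [520.  23. 163.]
knob0 [463. -25.  42.]
latch [483.  -8.  42.]
grip depth [388.59738108 185.32030229 121.40509953] knob [512.91167746  26.68711798 168.2071822 ] roll [ 571.81702218 -108.33336586   57.44331809] [ 575.11278482 -121.71443831   53.0100096 ]
jam [712.84198513  27.70838936  90.40137981]
green [701.44706438 -83.02662004  21.11589021]
cup [608.06578893 290.78901997  50.08086555] muffin [564.27968982 420.65431782  68.11769074]
```

```bash
python3 -m crank '[{"wz":0.22,"jaw":1},{"wz":0.22,"jaw":1},{"wz":0.22,"jaw":1},{"wz":0.22,"jaw":1},{"wz":0.218,"jaw":1},{"dy":-0.8,"dx":-0.36,"jaw":1},{"dy":-0.8,"dx":-0.36,"jaw":1},{"dy":-0.8,"dx":-0.36,"jaw":1},{"dy":-0.8,"dx":-0.36,"jaw":1},{"dy":-0.8,"dx":-0.36,"jaw":1},{"jaw":1},{"jaw":1}]' 20
python3 - <<'E'
from h import *
a=snap("scene","s1");b=snap("side","b1")
im=np.hstack([cv2.resize(a["color"][100:360,230:430],None,fx=2,fy=2),cv2.resize(b["color"][100:360,150:350],None,fx=2,fy=2)])
cv2.imwrite("pics/c1.png",im);s=read_state();print(np.round(s["tool_pos"],1),np.round(s["ee_rot"],2))
E
```

```text
[649.7  -0.  241.8] [[ 0.  1. -0.]
 [ 1. -0. -0.]
 [-0. -0. -1.]]invalid input at $[0]: expected keys dx, dy, dz, wx, wy, wz, jaw
```

View pics/c1.png

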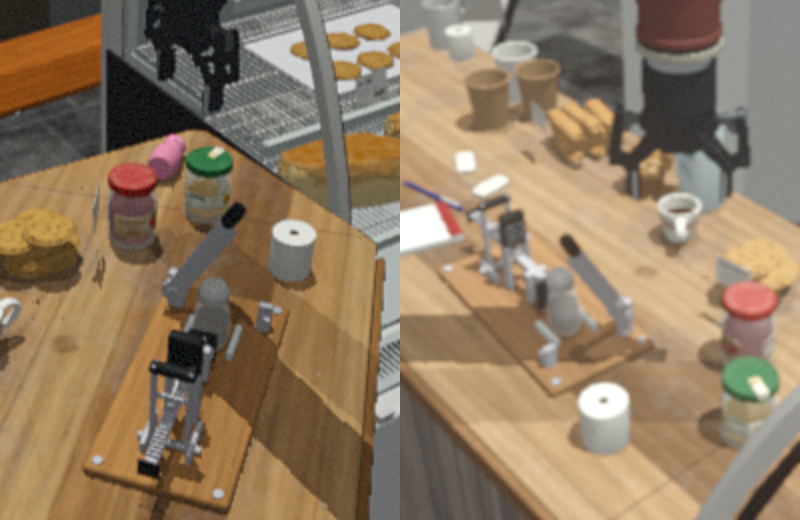

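The move was refused because every row needs all seven keys. The picture shows the start scene unchanged, so I'm resending with full rows.

```bash
python3 -m crank '[{"dx":0,"dy":0,"dz":0,"wx":0,"wy":0,"wz":0.22,"jaw":1},{"dx":0,"dy":0,"dz":0,"wx":0,"wy":0,"wz":0.22,"jaw":1},{"dx":0,"dy":0,"dz":0,"wx":0,"wy":0,"wz":0.22,"jaw":1},{"dx":0,"dy":0,"dz":0,"wx":0,"wy":0,"wz":0.22,"jaw":1},{"dx":0,"dy":0,"dz":0,"wx":0,"wy":0,"wz":0.218,"jaw":1},{"dx":-0.36,"dy":-0.8,"dz":0,"wx":0,"wy":0,"wz":0,"jaw":1},{"dx":-0.36,"dy":-0.8,"dz":0,"wx":0,"wy":0,"wz":0,"jaw":1},{"dx":-0.36,"dy":-0.8,"dz":0,"wx":0,"wy":0,"wz":0,"jaw":1},{"dx":-0.36,"dy":-0.8,"dz":0,"wx":0,"wy":0,"wz":0,"jaw":1},{"dx":-0.36,"dy":-0.8,"dz":0,"wx":0,"wy":0,"wz":0,"jaw":1},{"dx":0,"dy":0,"dz":0,"wx":0,"wy":0,"wz":0,"jaw":1},{"dx":0,"dy":0,"dz":0,"wx":0,"wy":0,"wz":0,"jaw":1}]' 20
python3 - <<'E'
from h import *
a=snap("scene","s2");b=snap("side","b2")
im=np.hstack([cv2.resize(a["color"][130:360,260:400],None,fx=2.6,fy=2.6,interpolation=2),cv2.resize(b["color"][100:330,150:310],None,fx=2.6,fy=2.6,interpolation=2)])
cv2.imwrite("pics/c2.png",im);s=read_state();print(im.shape,np.round(s["tool_pos"],1),np.round(s["ee_rot"],2))
E
```

```text
time_s: 1.7
tool_pos: [551.2, 46.2, 242.4]
ee_rot: [[0.76, 0.65, 0.0], [0.65, -0.76, -0.0], [0.0, 0.0, -1.0]]
force: [0.0, -0.4, -1.1]
grip_width: 0.5
finger_force: 0.0
(598, 780, 3) [551.3  46.1 242.2] [[ 0.76  0.65 -0.  ]
 [ 0.65 -0.76 -0.  ]
 [-0.    0.   -1.  ]]
```

View pics/c2.png

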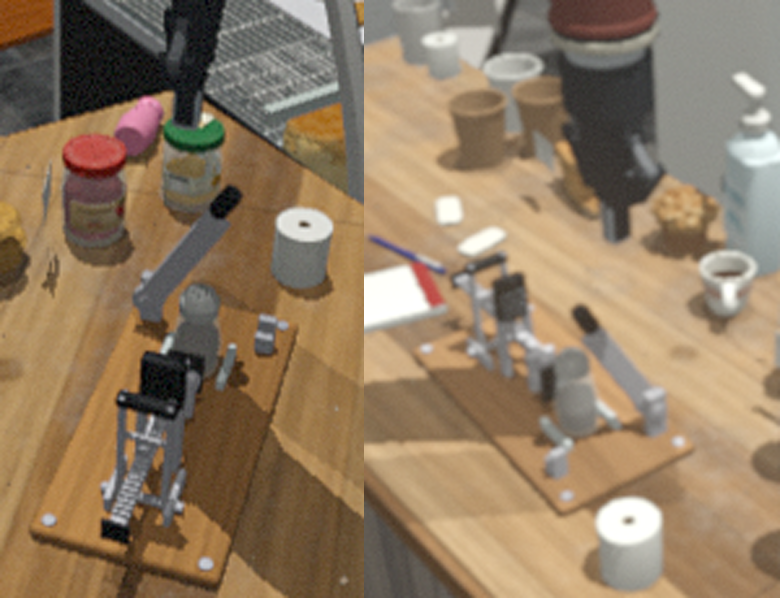

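Tips closed above the +y side of the lever knob, about where planned. Now swing the lever down.

```bash
python3 -m crank '[{"dx":0,"dy":0,"dz":0.97,"wx":0,"wy":0,"wz":0,"jaw":1},{"dx":0,"dy":0,"dz":0.97,"wx":0,"wy":0,"wz":0,"jaw":1},{"dx":0,"dy":0,"dz":0.97,"wx":0,"wy":0,"wz":0,"jaw":1},{"dx":0,"dy":0,"dz":0,"wx":0,"wy":0,"wz":0,"jaw":1},{"dx":-0.6,"dy":0,"dz":0,"wx":0,"wy":0,"wz":0,"jaw":1},{"dx":-0.6,"dy":0,"dz":0,"wx":0,"wy":0,"wz":0,"jaw":1},{"dx":-0.64,"dy":0,"dz":0,"wx":0,"wy":0,"wz":0,"jaw":1},{"dx":-0.42,"dy":0,"dz":0.36,"wx":0,"wy":0,"wz":0,"jaw":1},{"dx":-0.42,"dy":0,"dz":0.36,"wx":0,"wy":0,"wz":0,"jaw":1},{"dx":-0.36,"dy":0,"dz":0.44,"wx":0,"wy":0,"wz":0,"jaw":1},{"dx":-0.36,"dy":0,"dz":0.44,"wx":0,"wy":0,"wz":0,"jaw":1},{"dx":-0.24,"dy":0,"dz":0.5,"wx":0,"wy":0,"wz":0,"jaw":1},{"dx":-0.24,"dy":0,"dz":0.5,"wx":0,"wy":0,"wz":0,"jaw":1},{"dx":-0.14,"dy":0,"dz":0.5,"wx":0,"wy":0,"wz":0,"jaw":1},{"dx":-0.14,"dy":0,"dz":0.5,"wx":0,"wy":0,"wz":0,"jaw":1},{"dx":-0.04,"dy":0,"dz":0.35,"wx":0,"wy":0,"wz":0,"jaw":1},{"dx":-0.04,"dy":0,"dz":0.35,"wx":0,"wy":0,"wz":0,"jaw":1},{"dx":0,"dy":0,"dz":0,"wx":0,"wy":0,"wz":0,"jaw":1},{"dx":0,"dy":0,"dz":0,"wx":0,"wy":0,"wz":0,"jaw":1}]' 20
python3 - <<'E'
from h import *
a=snap("scene","s3");b=snap("side","b3")
im=np.hstack([cv2.resize(a["color"][130:360,260:400],None,fx=2.6,fy=2.6,interpolation=2),cv2.resize(b["color"][100:330,150:310],None,fx=2.6,fy=2.6,interpolation=2)])
cv2.imwrite("pics/c3.png",im)
E
```

```text
time_s: 4.18
tool_pos: [470.8, -22.2, 64.8]
ee_rot: [[0.76, 0.65, 0.001], [0.65, -0.76, 0.001], [0.001, -0.0, -1.0]]
force: [-15.9, -0.2, 40.4]
grip_width: 0.2
finger_force: 20.3
```

View pics/c3.png

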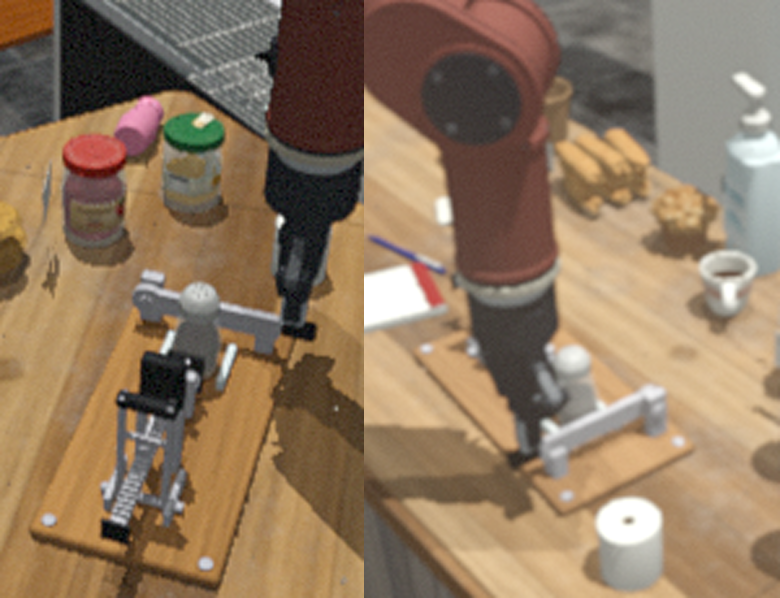

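The lever lies shut across the seat (knob at about (297,328) in the left half) and the shaker is upright. Retreat upward and go over the handle and trigger.

```bash
python3 -m crank '[{"dx":0,"dy":0,"dz":-1,"wx":0,"wy":0,"wz":0,"jaw":1},{"dx":0,"dy":0,"dz":-1,"wx":0,"wy":0,"wz":0,"jaw":1},{"dx":0,"dy":0,"dz":-1,"wx":0,"wy":0,"wz":0,"jaw":1},{"dx":0,"dy":0,"dz":-1,"wx":0,"wy":0,"wz":0,"jaw":1},{"dx":0,"dy":0,"dz":-1,"wx":0,"wy":0,"wz":0,"jaw":1},{"dx":0,"dy":0,"dz":-0.4,"wx":0,"wy":0,"wz":0,"jaw":-1},{"dx":0.37,"dy":-0.925,"dz":0,"wx":0,"wy":0,"wz":0,"jaw":-1},{"dx":0.37,"dy":-0.925,"dz":0,"wx":0,"wy":0,"wz":0,"jaw":-1},{"dx":0.37,"dy":-0.925,"dz":0,"wx":0,"wy":0,"wz":0,"jaw":-1},{"dx":0.37,"dy":-0.925,"dz":0,"wx":0,"wy":0,"wz":0,"jaw":-1},{"dx":0.37,"dy":-0.925,"dz":0,"wx":0,"wy":0,"wz":0,"jaw":-1},{"dx":0.37,"dy":-0.925,"dz":0,"wx":0,"wy":0,"wz":0,"jaw":-1},{"dx":0.37,"dy":-0.925,"dz":0,"wx":0,"wy":0,"wz":0,"jaw":-1},{"dx":0.37,"dy":-0.925,"dz":0,"wx":0,"wy":0,"wz":0,"jaw":-1},{"dx":0,"dy":0,"dz":0,"wx":0,"wy":0,"wz":0,"jaw":-1},{"dx":0,"dy":0,"dz":0,"wx":0,"wy":0,"wz":0,"jaw":-1}]' 20
python3 - <<'E'
from h import *
w=snap("wrist","w4");b=snap("side","b4");a=snap("scene","s4")
im=np.hstack([cv2.resize(w["color"],(440,330)),cv2.resize(b["color"][130:295,140:320],(360,330))])
cv2.imwrite("pics/c4.png",im);s=read_state();print(np.round(s["tool_pos"],1),np.round(s["ee_rot"],3))
print(w["fx"],w["cx"],w["cy"])
E
```

```text
time_s: 6.28
tool_pos: [406.1, 165.7, 196.6]
ee_rot: [[0.76, 0.65, -0.001], [0.65, -0.76, -0.001], [-0.001, 0.0, -1.0]]
force: [-0.5, -0.4, -0.3]
grip_width: 85.2
finger_force: 0.0
[406.3 165.5 196.9] [[ 0.76  0.65 -0.  ]
 [ 0.65 -0.76 -0.  ]
 [-0.   -0.   -1.  ]]
325.19226210127806 275.99110757202465 207.9126422620492
```

View pics/c4.png

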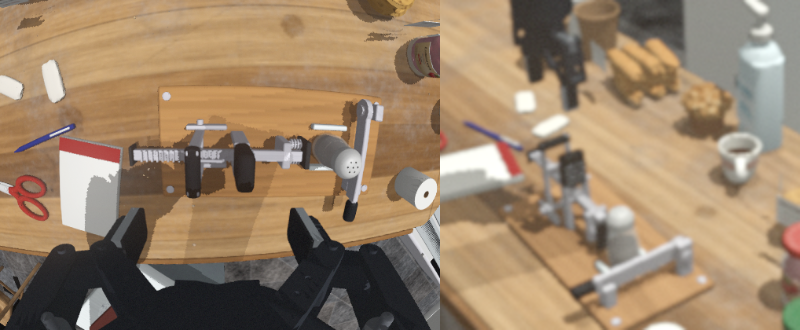

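Wrist view (left): trigger grip about (193,173), handle top about (244,180), fingers either side, yaw aligned. Turning these into positions.

Run:
```python
from h import *
f=np.load("pics/w4.npz");q=[459.88,103.56,-.862];S=560/440
def wp(u,v,z):
    d=np.array([u*S-f["cx"],v*S-f["cy"]]);r=np.hypot(*d);th=r/f["fx"]
    ray=f["R"].T@np.array([*(d/r*np.sin(th)),np.cos(th)]);c=-f["R"].T@f["t"];return c+ray*(z-c[2])/ray[2]
def cl(P):
    c,s=np.cos(q[2]),np.sin(q[2]);d=P[:2]-q[:2];return [c*d[0]+s*d[1],-s*d[0]+c*d[1]]
for n,u,v,z in [("grip top end",193,150,118),("grip bot end",193,195,118),("grip L",186,180,118),("grip R",200,180,118),("hand R",254,180,125),("hand L",236,185,125),("hand top",244,144,125),("hand bot",244,191,125),("knob",350,211,42),("shaker top",348,164,102)]:
    P=wp(u,v,z);print(n,np.round(P,1),np.round(cl(P),1))
A=np.load("pics/s4.npz")
# grip & handle points by depth, scene+side: cluster of z in 113..130 near clamp
for nm in("s4","b4","s3","s2"):
    F=np.load(f"pics/{nm}.npz");v,u=np.mgrid[0:420,0:560];z=F["range_z"]
    c=np.stack([(u-F["cx"])/F["fx"]*z,(v-F["cy"])/F["fy"]*z,z],-1)[z>0];P=(c-F["t"])@F["R"]
    C=np.array(cl(P.T[:2].T.T if 0 else P.T)) if 0 else None
    d=P[:,:2]-q[:2];co,s=np.cos(q[2]),np.sin(q[2]);X=co*d[:,0]+s*d[:,1];Y=-s*d[:,0]+co*d[:,1]
    for lab,lo,hi in(("grip",-130,-88),("handle",-80,-35)):
        m=(X>lo)&(X<hi)&(abs(Y)<40)&(P[:,2]>110)&(P[:,2]<132)
        if m.sum()>5:print(nm,lab,m.sum(),np.round(np.percentile(X[m],[5,50,95]),0),np.round(np.percentile(Y[m],[5,50,95]),0))
```

```text
grip top end [410.  197.2 118. ] [-103.5   23.1]
grip bot end [377.3 170.8 118. ] [-104.8  -18.9]
grip L [384.6 184.6 118. ] [-110.5   -4.4]
grip R [392.8 175.2 118. ] [-98.1  -4.3]
hand R [425.3 141.4 125. ] [-51.2  -1.7]
hand L [411.8 150.1 125. ] [-66.7  -6.2]
hand top [443.  169.3 125. ] [-60.9  30. ]
hand bot [412.1 141.  125. ] [-59.5 -11.9]
knob [464.5 -29.5  42. ] [104.  -83.1]
shaker top [497.1  68.5 102. ] [50.8  5.4]
s4 grip 180 [-111. -108. -100.] [-20.   0.  21.]
s4 handle 160 [-67. -63. -54.] [-15.  -0.  16.]
b4 grip 96 [-106.  -98.  -95.] [-18.   2.  24.]
b4 handle 104 [-62. -52. -48.] [-13.   1.  17.]
s3 grip 179 [-111. -108. -101.] [-20.   0.  21.]
s3 handle 164 [-67. -63. -53.] [-16.  -0.  16.]
s2 grip 178 [-111. -108. -101.] [-20.   1.  21.]
s2 handle 161 [-66. -63. -53.] [-16.   0.  16.]
```

Grip found at clamp x −105, y +1, and handle at −60, so the pose is good. Descend around both, narrow the fingers to about 66 mm, then start pushing the trigger with the outer finger by moving the arm.

```bash
python3 -m crank '[{"dx":0,"dy":0.04,"dz":1,"wx":0,"wy":0,"wz":0,"jaw":-1},{"dx":0,"dy":0,"dz":1,"wx":0,"wy":0,"wz":0,"jaw":-1},{"dx":0,"dy":0,"dz":1,"wx":0,"wy":0,"wz":0,"jaw":-1},{"dx":0,"dy":0,"dz":1,"wx":0,"wy":0,"wz":0,"jaw":-1},{"dx":0,"dy":0,"dz":0,"wx":0,"wy":0,"wz":0,"jaw":-0.55},{"dx":0,"dy":0,"dz":0,"wx":0,"wy":0,"wz":0,"jaw":-0.55},{"dx":0,"dy":0,"dz":0,"wx":0,"wy":0,"wz":0,"jaw":-0.55},{"dx":0,"dy":0,"dz":0,"wx":0,"wy":0,"wz":0,"jaw":-0.55}]' 60
python3 -m crank '[{"dx":0,"dy":0.2,"dz":0,"wx":0,"wy":0,"wz":0,"jaw":-0.55},{"dx":0,"dy":0.2,"dz":0,"wx":0,"wy":0,"wz":0,"jaw":-0.55},{"dx":0,"dy":0,"dz":0,"wx":0,"wy":0,"wz":0,"jaw":-0.55},{"dx":0,"dy":0,"dz":0,"wx":0,"wy":0,"wz":0,"jaw":-0.55}]'
python3 - <<'E'
from h import *
a=snap("scene","s5");b=snap("side","b5")
im=np.hstack([cv2.resize(a["color"][150:350,280:390],(330,600),interpolation=2),cv2.resize(b["color"][130:295,150:280],(470,600),interpolation=2)])
cv2.imwrite("pics/c5.png",im)
E
```

```text
time_s: 7.42
tool_pos: [407.2, 165.7, 97.8]
ee_rot: [[0.759, 0.651, 0.001], [0.651, -0.759, 0.001], [0.001, 0.0, -1.0]]
force: [-0.3, -0.5, 0.1]
grip_width: 66.1
finger_force: 0.0
time_s: 7.92
tool_pos: [413.2, 158.1, 97.1]
ee_rot: [[0.759, 0.651, -0.0], [0.651, -0.759, 0.0], [0.0, -0.0, -1.0]]
force: [-1.1, 2.3, 1.7]
grip_width: 66.4
finger_force: 1.1
```

View pics/c5.png

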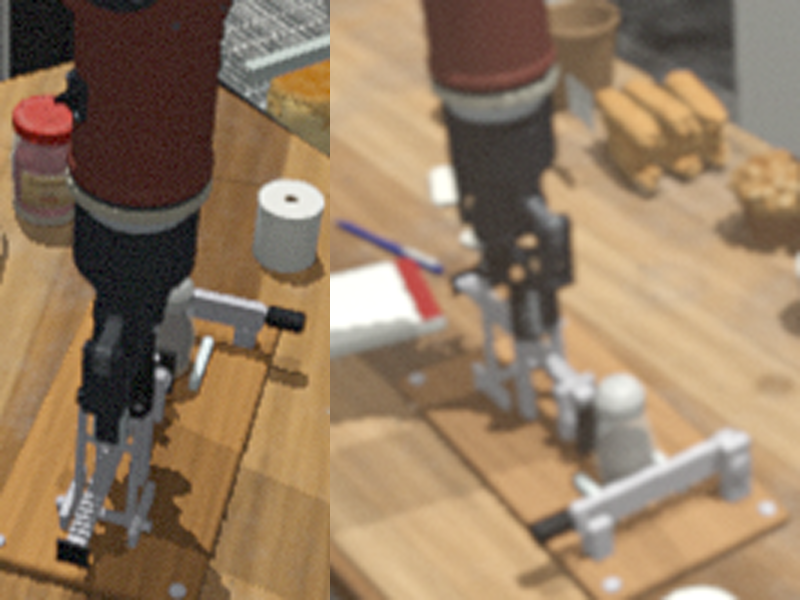

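Fingers sit round handle and trigger, outer finger on the grip (scene crop about (105,400)), lever shut. First stroke.

```bash
python3 -m crank '[{"dx":0,"dy":0.12,"dz":0,"wx":0,"wy":0,"wz":0,"jaw":-0.55},{"dx":0,"dy":0.12,"dz":0,"wx":0,"wy":0,"wz":0,"jaw":-0.55},{"dx":0,"dy":0.12,"dz":0,"wx":0,"wy":0,"wz":0,"jaw":-0.55}]' 60
python3 -m crank '[{"dx":0,"dy":0.12,"dz":0,"wx":0,"wy":0,"wz":0,"jaw":-0.55},{"dx":0,"dy":0.12,"dz":0,"wx":0,"wy":0,"wz":0,"jaw":-0.55}]' | grep -E 'pos|force'
cat > m.py <<'E'
from h import *
import sys
q=[459.88,103.56,-.862];co,s=np.cos(q[2]),np.sin(q[2])
st=read_state();d=st["tool_pos"][:2]-np.array(q[:2]);F=st["force"]
print("t",round(float(st["time_s"]),2),"tcp x",round(co*d[0]+s*d[1],1),"y",round(-s*d[0]+co*d[1],1),"Fx",round(co*F[0]+s*F[1],1),"Fz",round(F[2],1),"w",st["grip_width"],st["finger_force"])
F=snap("side",sys.argv[1]);v,u=np.mgrid[0:420,0:560];z=F["range_z"]
P=(np.stack([(u-F["cx"])/F["fx"]*z,(v-F["cy"])/F["fy"]*z,z],-1)-F["t"])@F["R"]
d=P[...,:2]-q[:2];X=co*d[...,0]+s*d[...,1];Y=-s*d[...,0]+co*d[...,1];Z=P[...,2]
m=(z>0)&(abs(Y)<26)&(Z>75)&(Z<105)&(X>20)&(X<110);print("shaker X",np.round(np.percentile(X[m],[2,50,98]),1),"Y",np.round(np.percentile(Y[m],[2,98]),1),m.sum())
k=(z>0)&(abs(Y)<14)&(Z>60)&(Z<84)&(X>-40)&(X<90)&(F["color"].max(-1)<60);print("dark pad X",k.sum(),np.round(np.percentile(X[k],[2,50,98]),1) if k.sum() else "")
E
python3 m.py p1
```

```text
time_s: 8.4
tool_pos: [418.9, 151.4, 96.9]
ee_rot: [[0.759, 0.651, -0.001], [0.651, -0.759, 0.0], [-0.0, -0.001, -1.0]]
force: [-1.7, 6.0, -0.7]
grip_width: 66.4
finger_force: 2.8
tool_pos: [422.4, 147.0, 96.5]
force: [-1.8, 7.6, -4.8]
finger_force: 3.3
t 8.65 tcp x -57.4 y -0.2 Fx -6.9 Fz -4.8 w 66.46605061064294 3.25809046626091
shaker X [52.9 70.  77.2] Y [-14.3  14.9] 179
dark pad X 0
```

```bash
python3 -m crank '[{"dx":0,"dy":0.12,"dz":0,"wx":0,"wy":0,"wz":0,"jaw":-0.55},{"dx":0,"dy":0,"dz":0,"wx":0,"wy":0,"wz":0,"jaw":-0.55}]' | grep -E 'force'; python3 m.py p2
python3 -m crank '[{"dx":0,"dy":-0.3,"dz":0,"wx":0,"wy":0,"wz":0,"jaw":-0.55},{"dx":0,"dy":-0.3,"dz":0,"wx":0,"wy":0,"wz":0,"jaw":-0.55},{"dx":0,"dy":-0.3,"dz":0,"wx":0,"wy":0,"wz":0,"jaw":-0.55},{"dx":0,"dy":-0.2,"dz":0,"wx":0,"wy":0,"wz":0,"jaw":-0.55},{"dx":0,"dy":0,"dz":0,"wx":0,"wy":0,"wz":0,"jaw":-0.55}]' | grep -E 'force'; python3 m.py p3
```

```text
force: [-2.5, 6.3, -3.5]
finger_force: 2.9
t 8.95 tcp x -54.3 y -0.3 Fx -6.4 Fz -3.5 w 65.9785836642058 2.894783690571785
shaker X [51.9 69.2 77.1] Y [-14.2  15. ] 177
dark pad X 0 
force: [0.7, 0.3, -0.5]
finger_force: 0.0
t 9.62 tcp x -81.2 y 0.0 Fx 0.3 Fz -0.5 w 66.5671235446991 0.0
shaker X [50.9 69.3 77.4] Y [-14.2  14.3] 179
dark pad X 0
```

```bash
python3 -m crank '[{"dx":0,"dy":0.16,"dz":0,"wx":0,"wy":0,"wz":0,"jaw":-0.55},{"dx":0,"dy":0.16,"dz":0,"wx":0,"wy":0,"wz":0,"jaw":-0.55},{"dx":0,"dy":0.16,"dz":0,"wx":0,"wy":0,"wz":0,"jaw":-0.55},{"dx":0,"dy":0.16,"dz":0,"wx":0,"wy":0,"wz":0,"jaw":-0.55}]' | grep -E 'force'; python3 m.py p4
python3 -m crank '[{"dx":0,"dy":0.14,"dz":0,"wx":0,"wy":0,"wz":0,"jaw":-0.55},{"dx":0,"dy":0.14,"dz":0,"wx":0,"wy":0,"wz":0,"jaw":-0.55},{"dx":0,"dy":0.14,"dz":0,"wx":0,"wy":0,"wz":0,"jaw":-0.55}]' | grep -E 'force'; python3 m.py p5
```

```text
force: [-3.6, 3.9, 2.5]
finger_force: 2.7
t 10.18 tcp x -65.5 y -0.0 Fx -5.3 Fz 2.5 w 66.34330839263671 2.714146301150322
shaker X [52.1 69.1 77.1] Y [-14.2  15.6] 175
dark pad X 0 
force: [-4.0, 7.4, -4.4]
finger_force: 3.7
t 10.6 tcp x -55.5 y -0.3 Fx -8.2 Fz -4.4 w 66.14888701717518 3.6536771804094315
shaker X [60.9 78.6 86.3] Y [-15.9  13.5] 173
dark pad X 0
```

```bash
python3 -m crank '[{"dx":0,"dy":-0.3,"dz":0,"wx":0,"wy":0,"wz":0,"jaw":-0.55},{"dx":0,"dy":-0.3,"dz":0,"wx":0,"wy":0,"wz":0,"jaw":-0.55},{"dx":0,"dy":-0.3,"dz":0,"wx":0,"wy":0,"wz":0,"jaw":-0.55},{"dx":0,"dy":-0.16,"dz":0,"wx":0,"wy":0,"wz":0,"jaw":-0.55},{"dx":0,"dy":0,"dz":0,"wx":0,"wy":0,"wz":0,"jaw":-0.55}]' | grep -E 'force'; python3 m.py p6
python3 -m crank '[{"dx":0,"dy":0.16,"dz":0,"wx":0,"wy":0,"wz":0,"jaw":-0.55},{"dx":0,"dy":0.16,"dz":0,"wx":0,"wy":0,"wz":0,"jaw":-0.55},{"dx":0,"dy":0.16,"dz":0,"wx":0,"wy":0,"wz":0,"jaw":-0.55}]' | grep -E 'force'; python3 m.py p7
```

```text
force: [-0.3, 0.0, -0.3]
finger_force: 0.0
t 11.28 tcp x -81.1 y 0.1 Fx -0.2 Fz -0.3 w 66.14079838768818 0.0
shaker X [60.9 78.  86.6] Y [-15.4  12.8] 175
dark pad X 0 
force: [-4.3, 4.1, 3.9]
finger_force: 3.1
t 11.7 tcp x -69.7 y 0.0 Fx -5.9 Fz 3.9 w 66.0025069742663 3.1177031993865967
shaker X [62.2 79.1 87.7] Y [-16.   14.8] 179
dark pad X 0
```

```bash
python3 -m crank '[{"dx":0,"dy":0.12,"dz":0,"wx":0,"wy":0,"wz":0,"jaw":-0.55},{"dx":0,"dy":0.12,"dz":0,"wx":0,"wy":0,"wz":0,"jaw":-0.55}]' | grep -E 'force'; python3 m.py p8
```

```text
force: [-4.0, 4.6, 0.8]
finger_force: 3.0
t 12.0 tcp x -63.8 y -0.1 Fx -6.0 Fz 0.8 w 66.12148416372595 2.99746111035347
shaker X [68.5 85.3 93.9] Y [-16.6   9.9] 171
dark pad X 0
```

```bash
for i in 1; do python3 -m crank '[{"dx":0,"dy":0.1,"dz":0,"wx":0,"wy":0,"wz":0,"jaw":-0.55},{"dx":0,"dy":0,"dz":0,"wx":0,"wy":0,"wz":0,"jaw":-0.55}]' | grep -E 'force'; python3 m.py p9; done
python3 -m crank '[{"dx":0,"dy":0.1,"dz":0,"wx":0,"wy":0,"wz":0,"jaw":-0.55},{"dx":0,"dy":0,"dz":0,"wx":0,"wy":0,"wz":0,"jaw":-0.55}]' | grep -E 'force'; python3 m.py p10
```

```text
force: [-4.0, 5.2, 0.9]
finger_force: 2.6
t 12.3 tcp x -61.2 y -0.1 Fx -6.5 Fz 0.9 w 66.36235552092263 2.6090873032808304
shaker X [71.  87.4 95.8] Y [-16.9  12.3] 175
dark pad X 0 
force: [-3.4, 5.1, -1.9]
finger_force: 2.8
t 12.6 tcp x -58.8 y -0.2 Fx -6.1 Fz -1.9 w 66.08212680244819 2.818790227174759
shaker X [71.7 88.  96.6] Y [-16.8  10.3] 175
dark pad X 0
```

```bash
python3 -m crank '[{"dx":0,"dy":0.1,"dz":0,"wx":0,"wy":0,"wz":0,"jaw":-0.55},{"dx":0,"dy":0,"dz":0,"wx":0,"wy":0,"wz":0,"jaw":-0.55}]' | grep -E 'force'; python3 m.py p11
python3 -m crank '[{"dx":0,"dy":0.06,"dz":0,"wx":0,"wy":0,"wz":0,"jaw":-0.55},{"dx":0,"dy":0,"dz":0,"wx":0,"wy":0,"wz":0,"jaw":-0.55}]' | grep -E 'force'; python3 m.py p12
python3 - <<'E'
import cv2
b=cv2.imread("pics/p12.png");cv2.imwrite("pics/c12.png",cv2.resize(b[195:285,180:280],(667,600),interpolation=2))
E
```

```text
force: [-2.9, 5.7, -4.3]
finger_force: 3.1
t 12.9 tcp x -56.5 y -0.2 Fx -6.2 Fz -4.3 w 65.84091052713717 3.0837685614824295
shaker X [72.9 89.8 99.2] Y [-16.7   9.6] 170
dark pad X 0 
force: [-2.4, 7.4, -4.9]
finger_force: 3.6
t 13.2 tcp x -55.3 y -0.2 Fx -7.2 Fz -4.9 w 66.1028534528086 3.552737608551979
shaker X [72.9 90.3 98.7] Y [-16.8  12.6] 175
dark pad X 0
```

View pics/c12.png

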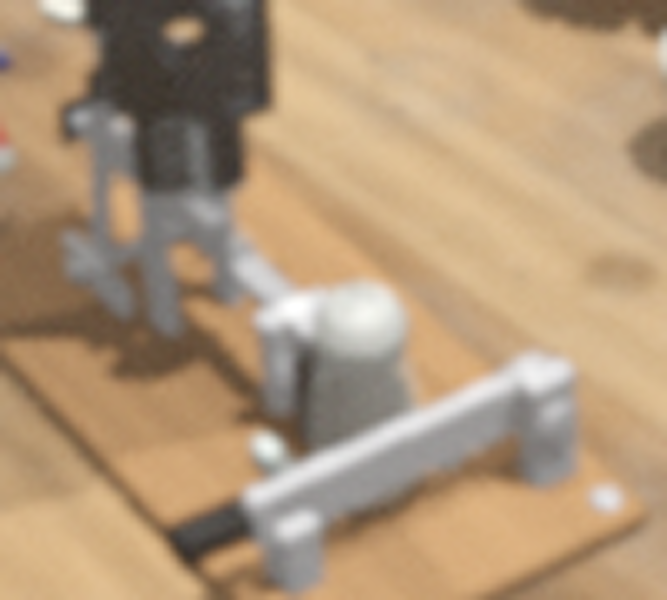

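Shaker upright, close to or against the shut lever (it overlaps the bar around (370,420)). The jaw plate is right behind it. Let go for one more stroke, in small steps.

```bash
python3 -m crank '[{"dx":0,"dy":-0.3,"dz":0,"wx":0,"wy":0,"wz":0,"jaw":-0.55},{"dx":0,"dy":-0.3,"dz":0,"wx":0,"wy":0,"wz":0,"jaw":-0.55},{"dx":0,"dy":-0.3,"dz":0,"wx":0,"wy":0,"wz":0,"jaw":-0.55},{"dx":0,"dy":-0.18,"dz":0,"wx":0,"wy":0,"wz":0,"jaw":-0.55},{"dx":0,"dy":0,"dz":0,"wx":0,"wy":0,"wz":0,"jaw":-0.55}]' | grep -E 'force'; python3 m.py p13
python3 -m crank '[{"dx":0,"dy":0.16,"dz":0,"wx":0,"wy":0,"wz":0,"jaw":-0.55},{"dx":0,"dy":0.16,"dz":0,"wx":0,"wy":0,"wz":0,"jaw":-0.55},{"dx":0,"dy":0.1,"dz":0,"wx":0,"wy":0,"wz":0,"jaw":-0.55},{"dx":0,"dy":0,"dz":0,"wx":0,"wy":0,"wz":0,"jaw":-0.55}]' | grep -E 'force'; python3 m.py p14
```

```text
force: [-0.6, -0.4, 0.1]
finger_force: 0.0
t 13.88 tcp x -81.2 y 0.1 Fx -0.1 Fz 0.1 w 66.16231897426809 0.0
shaker X [73.8 90.7 98.5] Y [-16.8  13.4] 172
dark pad X 0 
force: [-4.1, 2.6, 4.3]
finger_force: 2.7
t 14.43 tcp x -71.1 y 0.0 Fx -4.6 Fz 4.3 w 66.27257357296875 2.6594656705856323
shaker X [73.7 90.3 98.6] Y [-17.1  12.7] 179
dark pad X 0
```

```bash
python3 -m crank '[{"dx":0,"dy":0.08,"dz":0,"wx":0,"wy":0,"wz":0,"jaw":-0.55},{"dx":0,"dy":0,"dz":0,"wx":0,"wy":0,"wz":0,"jaw":-0.55}]' | grep -E 'force'; python3 m.py p15
python3 -m crank '[{"dx":0,"dy":0.08,"dz":0,"wx":0,"wy":0,"wz":0,"jaw":-0.55},{"dx":0,"dy":0,"dz":0,"wx":0,"wy":0,"wz":0,"jaw":-0.55}]' | grep -E 'force'; python3 m.py p16
```

```text
force: [-5.4, 4.7, 5.0]
finger_force: 3.3
t 14.72 tcp x -69.4 y 0.0 Fx -7.0 Fz 5.0 w 66.19887722249636 3.2984936982393265
shaker X [73.9 90.7 99.1] Y [-17.   12.3] 177
dark pad X 0 
force: [-6.2, 4.6, 3.6]
finger_force: 3.7
t 15.03 tcp x -67.7 y 0.0 Fx -7.5 Fz 3.6 w 66.19076625644578 3.741800934076309
shaker X [73.9 90.2 98.4] Y [-16.6  13.3] 173
dark pad X 0
```

```bash
python3 -m crank '[{"dx":0,"dy":0.08,"dz":0,"wx":0,"wy":0,"wz":0,"jaw":-0.55},{"dx":0,"dy":0,"dz":0,"wx":0,"wy":0,"wz":0,"jaw":-0.55}]' | grep -E 'zz'; python3 m.py p17
python3 -m crank '[{"dx":0,"dy":0.08,"dz":0,"wx":0,"wy":0,"wz":0,"jaw":-0.55},{"dx":0,"dy":0,"dz":0,"wx":0,"wy":0,"wz":0,"jaw":-0.55}]' | grep -E 'zz'; python3 m.py p18
python3 - <<'E'
import cv2,numpy as np
# jaw plate displacement along its travel: match jaw bracket patch from p14 against later frames (upscaled)
a=cv2.imread("pics/p14.png",0)
def bx(n):
    b=cv2.imread(f"pics/{n}.png",0)
    t=cv2.resize(a[238:262,216:230],None,fx=8,fy=8,interpolation=2);w=cv2.resize(b[230:270,208:242],None,fx=8,fy=8,interpolation=2)
    r=cv2.matchTemplate(w,t,5);_,v,_,p=cv2.minMaxLoc(r);return round(v,2),(p[0]/8-8,p[1]/8-8)
for n in["p12","p13","p14","p15","p16","p17","p18"]:print(n,bx(n))
E
```

```text
t 15.32 tcp x -65.8 y 0.0 Fx -7.7 Fz 4.7 w 65.96795079807468 4.061481356620789
shaker X [73.  90.7 98.6] Y [-17.5  12.5] 172
dark pad X 0 
t 15.62 tcp x -64.1 y -0.0 Fx -9.7 Fz 3.7 w 66.28005320108045 4.54083725810051
shaker X [74.1 90.7 99. ] Y [-16.7  12.5] 176
dark pad X 0 
p12 (0.99, (0.0, -0.125))
p13 (1.0, (-0.125, -0.125))
p14 (1.0, (0.0, 0.0))
p15 (1.0, (0.125, 0.125))
p16 (1.0, (0.125, 0.125))
p17 (0.99, (0.25, 0.25))
p18 (0.99, (0.25, 0.25))
```

```bash
python3 -m crank '[{"dx":0,"dy":0.06,"dz":0,"wx":0,"wy":0,"wz":0,"jaw":-0.55},{"dx":0,"dy":0,"dz":0,"wx":0,"wy":0,"wz":0,"jaw":-0.55}]' | grep -E 'zz'; python3 m.py p19
python3 - <<'E'
from h import *
q=[459.88,103.56,-.862];co,s=np.cos(q[2]),np.sin(q[2])
sc=np.load("pics/s5.npz");snap("scene","s6")
# bar-tail shift in scene camera: dark end block
def tail(n):
    F=np.load(f"pics/{n}.npz");c=F["color"].max(-1)[300:345,290:325].astype(float);w=np.clip(60-c,0,None);v,u=np.mgrid[300:345,290:325]
    z=F["range_z"][300:345,290:325]
    P=(np.stack([(u-F["cx"])/F["fx"]*z,(v-F["cy"])/F["fy"]*z,z],-1)-F["t"])@F["R"]
    d=P[...,:2]-q[:2];X=co*d[...,0]+s*d[...,1];Z=P[...,2];Y=-s*d[...,0]+co*d[...,1]
    m=(Z>50)&(Z<78)&(abs(Y)<12)&(X<-90)&(z>0);return np.round(np.percentile(X[m],[1,3,10]),1),m.sum()
for n in("s0","scene0","s5","s6"):
    try:print(n,tail(n))
    except Exception as e:print(n,"-")
for n in["b2","p4","p5","p6","p7","p8","p9","p10","p12","p13","p14","p15","p16","p17","p18","p19"]:
    F=np.load(f"pics/{n}.npz");v,u=np.mgrid[0:420,0:560];z=F["range_z"]
    P=(np.stack([(u-F["cx"])/F["fx"]*z,(v-F["cy"])/F["fy"]*z,z],-1)-F["t"])@F["R"]
    d=P[...,:2]-q[:2];X=co*d[...,0]+s*d[...,1];Y=-s*d[...,0]+co*d[...,1];Z=P[...,2]
    m=(z>0)&(abs(Y)<26)&(Z>75)&(Z<105)&(X>20)&(X<110);sx=np.median(X[m])
    g=(z>0)&(Y<-8)&(Y>-26)&(Z>35)&(Z<75)&(X>0)&(X<sx-14)
    print(n,round(sx,1),g.sum(),np.round(np.percentile(X[g],[5,25,50,75]),1) if g.sum()>5 else "")
E
```

```text
t 15.93 tcp x -62.8 y -0.0 Fx -9.2 Fz 3.6 w 66.38186848711335 4.994869530200958
shaker X [73.5 91.2 98.9] Y [-16.9  12.7] 177
dark pad X 0 
s0 -
scene0 (array([-180.9, -180. , -179. ]), np.int64(309))
s5 (array([-180.4, -180.1, -179.6]), np.int64(320))
s6 (array([-142.5, -142.3, -141.4]), np.int64(201))
b2 70.9 49 [ 0.4  9.  21.5 24.1]
p4 69.1 62 [ 7.3 12.5 20.2 35.6]
p5 78.6 74 [14.3 20.1 39.  44.7]
p6 78.0 73 [14.  19.9 38.  44. ]
p7 79.1 70 [15.8 21.1 34.9 44.3]
p8 85.3 75 [20.  27.  44.4 51.6]
p9 87.4 75 [21.7 27.2 43.5 52.5]
p10 88.0 75 [24.1 29.1 43.  54.1]
p12 90.3 71 [26.3 31.7 49.3 55.4]
p13 90.7 76 [25.2 31.1 48.9 54.8]
p14 90.3 77 [26.9 32.8 49.9 55.6]
p15 90.7 75 [27.6 34.  50.3 56.4]
p16 90.2 74 [27.9 34.3 49.9 57.3]
p17 90.7 75 [30.9 36.1 49.  55.4]
p18 90.7 71 [28.9 36.4 47.9 56.3]
p19 91.2 72 [32.2 37.4 49.5 56. ]
```

Bracket-to-shaker gap has closed about 5 mm against the free-pushing state, so the pad is roughly 5 to 5.5 mm in. One small step more.

```bash
python3 -m crank '[{"dx":0,"dy":0.1,"dz":0,"wx":0,"wy":0,"wz":0,"jaw":-0.55},{"dx":0,"dy":0,"dz":0,"wx":0,"wy":0,"wz":0,"jaw":-0.55},{"dx":0,"dy":0,"dz":0,"wx":0,"wy":0,"wz":0,"jaw":-0.55},{"dx":0,"dy":0,"dz":0,"wx":0,"wy":0,"wz":0,"jaw":-0.55}]' | grep -E 'zz'; python3 m.py p20
python3 - <<'E'
from h import *
q=[459.88,103.56,-.862];co,s=np.cos(q[2]),np.sin(q[2])
def cl(n):
    F=np.load(f"pics/{n}.npz") ;v,u=np.mgrid[0:420,0:560];z=F["range_z"]
    P=(np.stack([(u-F["cx"])/F["fx"]*z,(v-F["cy"])/F["fy"]*z,z],-1)-F["t"])@F["R"]
    d=P[...,:2]-q[:2];return z,co*d[...,0]+s*d[...,1],-s*d[...,0]+co*d[...,1],P[...,2]
snap("scene","s7")
for n in("s6","s7"):
    z,X,Y,Z=cl(n);m=(Z>50)&(Z<78)&(abs(Y)<12)&(X<-90)&(X>-200)&(z>0);print("tail",np.round(np.percentile(X[m],[1,3,10]),1))
z,X,Y,Z=cl("p20")
m=(z>0)&(abs(Y)<26)&(Z>75)&(Z<105)&(X>20)&(X<110);sx=np.median(X[m]);g=(z>0)&(Y<-8)&(Y>-26)&(Z>35)&(Z<75)&(X>0)&(X<sx-14)
print(sx,np.percentile(X[g],[5,25])-sx)
l=(z>0)&(X>85)&(X<112)&(Z>38)&(Z<70);
for lo in(-60,-40,-20,20,40):
    k=l&(Y>lo)&(Y<lo+15);print("lever y",lo,"top z",np.round(np.percentile(Z[k],95),1) if k.sum() else "")
E
```

```text
t 16.52 tcp x -60.6 y -0.1 Fx -11.1 Fz 2.0 w 65.9421763166619 5.458725392818451
shaker X [73.8 90.5 99.2] Y [-17.2  12.1] 179
dark pad X 0 
tail [-142.5 -142.3 -141.4]
tail [-141.5 -140.9 -139.7]
90.54638197680208 [-56.44600322 -52.10756352]
lever y -60 top z 55.7
lever y -40 top z 56.6
lever y -20 top z 67.6
lever y 20 top z 55.3
lever y 40 top z 58.3
```

Pad about 6.5 to 7 mm in, lever level, shaker still against it. Handing in.

```bash
python3 -c "
from plant import *
print(close_job())"
```

```text
the job is handed in; nothing more can be done
None
```

I handed the job in at about 17 s. The lever is shut, the shaker is upright against it, and the finger is still squeezing the trigger at about 11 N. The pad is an estimated 6.5–7 mm in, inferred from jaw and shaker positions. No verdict came back, and I didn't re-measure the bystanders, though nothing came near them.

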